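Seat the printed flange on the rewinder's drive pin

ROBOT

A 6-joint arm with a two-finger parallel gripper is mounted at the origin on the work surface. World frame = base frame: x ahead of the robot, y to its left, z up, the work surface at z = 0. Lengths are in m, angles in rad, forces in N, time in s.
With the tool pointing down it reaches from about 0.275 to 0.825 m from the base axis. Payload 5.2 kg.
Tool frame: the origin (TCP) lies midway between the tips of the shut fingers; the grasp point (between the pads) lies 19 mm behind it; z points along the fingers, y is the line along which they close (so a half turn about z gives the same grasp; the last joint's range is limited). The gripper opens to 93 mm and grips with 3 to 60 N. Pads are 15 mm wide; open, the fingers measure 128 mm over their backs; the gripper's body (75 mm by 188 mm) begins 65 mm behind the grasp point.
Start: joints at [0.977, 0.259, 1.535, -0, 1.348, -0.203], TCP at [0.209, 0.509, 0.219] pointing down, gripper open.
Joint ranges: [-3.14, 3.14], [-0.91, 2.08], [0.19, 2.58], [-1.22, 4.36], [0.22, 2.71], [-3.12, 3.12]. Speed limits (rad/s): [2.57, 2.57, 3.14, 3.14, 3.14, 3.14].

INTERFACE

Orientations are given as a unit quaternion [w, x, y, z].
In Python, from cell import env gives the robot as it stands.
- The arm moves only by the tool carry_out, never from a script. Its argument "series" is a list of rows, each a list of 7 numbers: the opening, from -1 (shut) to 1 (fully open), so that 0 is half open, then the shift along the tool's x, y, z in cm, then the turn, a rotation vector about the tool's x, y, z in degrees. In form: [[claw, dx, dy, dz, rx, ry, rz], ...]. A call has 1 to 8 rows; each row shifts and turns the commanded pose from where the row before left it, along the tool's axes as they then stand; what a row does not reach is not made up. A row lasts 1/12 s, in which the tool goes at most 41.7 mm and 7.16 degrees, less where a joint would pass 70% of its speed; a pose out of reach is approached as far as the arm can. A call is refused whole if a number of a shift passes 4.17 or a number of a turn 7.16, either way. A call with a gripper value outside its range is refused whole. The fingers move at their own pace and stop on an object; the grip force is fixed at half the most. Time passes only in rows, so rows that do not move let the fingers close. It gives the time, the measured TCP pose, the force, the opening and the grip force at its end, in the units of the state.
- env.state(): the state, without advancing time (a new reading comes with each control period).
- env.capture(name): name is "scene" or "top" or "wrist"; returns a dict with "image" (420x560x3 uint8, blue, green, red), "range_z" (420x560 float32, m along the optical axis (not along the pixel's ray), 0 where there is no reading), "mtx" (3x3 intrinsics, pixels), "camera_from_world" (4x4, takes a point from world to camera coordinates); the wrist camera has in their place "tool_from_camera" (4x4, takes a point from camera to tool coordinates, whose origin is the TCP and whose axes are the flange's). Camera axes: x right, y up, looking along -z (the intrinsics and any distortion apply to the point x, -y, -z); pixel columns grow to the right and rows downward; lengths in m; the calibration is good to about 2 mm. A picture is of the moment at which its call begins: read the wrist's pose just before it.
- env.job_done(): hands the job in; it is judged then, once.
The state is a dict: "time_s": time; "joints": joint angles; "qvel": joint speeds; "effort": joint torques, N m; "eef_pos": TCP position; "ee_rot": TCP orientation; "ft_force": force on the tool from outside, world axes, zero at the start; "moment": the same for the moment, N m; "opening": finger opening in m; "gripper_force": force on a finger pad.
Only numpy, scipy, OpenCV 4.12 (cv2) and the standard library are available. Lean on these libraries where they do the work, as an engineer would, in place of code of your own. Each camera call takes 0.05 s, during which the arm holds its last target. There are 200 camera calls.

TASK

The printed flange on the filament rewinder is sitting too high because the notch in its rim is not over the drive pin. With a fingertip, push the flange round by one of its ribs until the notch meets the pin, then press it straight down until it is fully home, and leave it there. Do not lift the flange, and leave the other things on the bench alone.

Things in the scene. Friction and masses are not known exactly. Their poses are not given: they have to be found in the camera images.
- rewinder: The filament rewinder, fixed to the bench: grey base plate 170 x 160 x 12 mm with a low dark motor housing (55 x 110 mm, 26 mm high) at its -x edge, reaching 145 mm from the origin. Origin: on the spindle axis at bench level; z up, x points from the spindle axis towards the drive pin. An aluminium platter (radius 45 mm, its top 30 mm above the bench) lies under the flange.
- pin_tip (a point): Top of the drive pin: a steel pin 12 mm thick with a domed end, standing up from the base plate 58 mm from the spindle axis, its top 41 mm above the bench. Seen from above, a few mm of it stick out beyond the flange's rim while the flange covers it.
- flange (a joint): Turning angle of the flange about the upright spindle, rad, counter-clockwise positive seen from above; it is the angle from the pin to the notch. The notch is over the pin at 0 and at every full turn (2 pi). Starts anywhere from 0.7 to 5.58. Turns freely both ways without a stop, against a slight friction of 0.06 N m, and stays where it is left.
- seat (a joint): How far the flange has gone down its spindle, m: 0 as found (underside 42 mm above the bench, 1 mm over the pin's dome), 0.012 fully home on the platter, negative if lifted. A snug fit: it slides down under 6 N or a little more, does not spring back, and stays where it is left. With the notch off the pin it stops on the dome at 0.001 to 0.0025; within about 0.06 rad of true the dome guides the notch home.
- notch (a point): Middle of the notch in the flange's rim, on the flange's upper face, 58 mm from the spindle axis. The flange is a cream printed disc, 120 mm across and 10 mm thick, upper face 52 mm above the bench as found (40 mm when home); the notch is a parallel slot 16 mm wide cut 14 mm deep into the rim. Three straight radial ribs stand on the upper face.
- boss_top (a point): Middle of the top of the round boss (32 mm across, small steel end cap) at the flange's centre, on the spindle axis; 68 mm above the bench as found, 56 mm when home. The place to press.
- rib0 (a point): Point on the top edge of a rib, 42 mm from the axis. Each of the three ribs is 12 mm thick, 16 mm high above the flange's upper face, and runs from the boss out to 56 mm from the axis. This rib stands 60 degrees counter-clockwise of the notch.
- rib1 (a point): The same on the rib opposite the notch (180 degrees from it).
- rib2 (a point): The same on the rib 60 degrees clockwise of the notch.
- y_joint: Bystander: loose cream printed Y-shaped pipe joint lying on the bench, 130 mm long, pipes 28 mm thick. Origin under the middle of the long pipe.
- glue_stick: Bystander: loose white glue stick standing upright, 28 mm across, 85 mm tall. Origin: centre of its foot.
- scraper: Bystander: loose print scraper lying on the bench, 200 mm long. Origin at its middle.

How it is judged:
At the end, for the whole second after the job is handed in: The flange is down at least 10.5 of its 12 mm, its notch within 5 mm of the drive pin seen from above, and at rest (value of joint seat above 0.0105 m and horizontal distance between notch and pin_tip below 0.005 m and velocity of joint seat below 0.005 m/s and velocity of joint flange between -0.05 and 0.05 rad/s); the robot touches nothing.
It fails at once if the flange is lifted more than 3 mm on its spindle (value of joint seat below -0.003 m).
It fails at once if the Y-joint, glue stick or scraper is moved more than 20 mm or the glue stick is tipped (distance of any of y_joint, glue_stick, scraper from where it was at the start of the episode above 0.02 m or angle between glue_stick's own z axis and vertical above 0.3 rad).
It also fails if it takes over 48 s, if anything falls off the work surface, if the arm or the gripper's body presses on something with over 40 N, if the wrist force passes 120 N, or if a joint passes its speed limit or range.

## Working session

There is one attempt and no reset: what is moved stays moved. The work goes in short steps, Python scripts to look and compute and a tool call to move; the robot and the scene stay as the last step left them, time stands still between calls to the robot, and variables do not carry over. Pictures are saved under pics/ and viewed, at most 10 in all, crops included, and the job is handed in when it is done.

Besides the shell and the picture viewer there is one more tool, called by a JSON object that holds its "method" and its "body". carry_out: Moves the arm, as the interface text tells. Its arguments: {"type":"object","properties":{"series":{"type":"array","items":{"type":"array","items":{"type":"number"}}}},"required":["series"]}

```bash
mkdir -p pics; ls; python3 - <<'E'
from cell import env
import cv2,numpy as np
s=env.state();print({k:np.round(v,3).tolist() for k,v in s.items()})
a=env.capture("top");b=env.capture("scene")
for n,c in(("top",a),("scene",b)):
    np.savez(n+".npz",**c);cv2.imwrite(f"pics/{n}0.png",c["image"]);print(n,c["mtx"].round(1).tolist(),c["camera_from_world"].round(3).tolist(),[k for k in c])
E
```

```text
pics
{'time_s': 0.0, 'joints': [0.977, 0.259, 1.536, -0.0, 1.348, -0.203], 'qvel': [0.0, -0.003, -0.0, -0.0, -0.001, -0.001], 'effort': [-0.001, -43.732, -28.4, 0.072, 0.041, -0.0], 'eef_pos': [0.209, 0.508, 0.218], 'ee_rot': [-0.0, 0.194, 0.981, -0.001], 'ft_force': [0.663, -0.465, 0.149], 'moment': [0.005, -0.009, 0.015], 'gripper_force': 0.0, 'opening': 0.093}
top [[397.8, 0.0, 278.4], [0.0, 397.8, 209.6], [0.0, 0.0, 1.0]] [[-0.011, -1.0, 0.019, 0.009], [0.981, -0.007, 0.194, -0.619], [-0.194, 0.021, 0.981, -1.015], [0.0, 0.0, 0.0, 1.0]] ['image', 'range_z', 'mtx', 'camera_from_world']
scene [[444.1, 0.0, 279.2], [0.0, 444.1, 209.4], [0.0, 0.0, 1.0]] [[0.514, 0.858, 0.012, -0.309], [-0.602, 0.35, 0.718, 0.315], [0.611, -0.376, 0.696, -1.593], [0.0, 0.0, 0.0, 1.0]] ['image', 'range_z', 'mtx', 'camera_from_world']
```

View pics/top0.png

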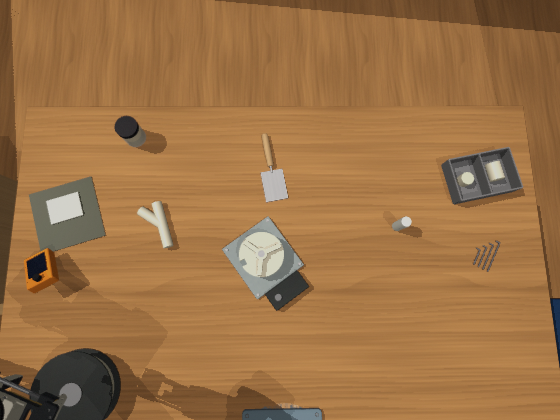

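View pics/scene0.png

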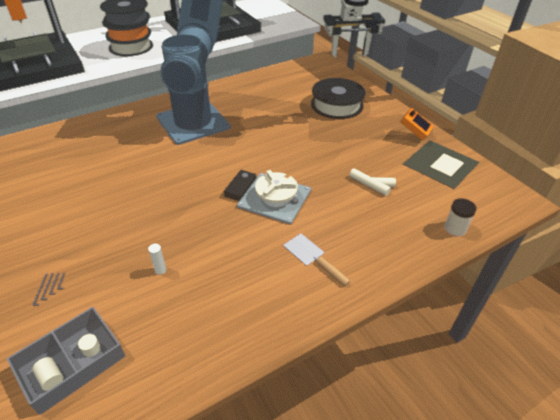

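The top view shows the flange near (261,254), with the housing to its lower right at (287,290). The glue stick is at (403,223), the Y joint at (160,225) and the scraper at (272,170). I'll measure the centre and angles next.

```bash
cat >h.py <<'E'
import cv2,numpy as np
def ray(c,px,z):
    T=np.linalg.inv(c["camera_from_world"]);K=c["mtx"]
    px=np.atleast_2d(px).astype(float)
    d=np.c_[(px[:,0]-K[0,2])/K[0,0],-(px[:,1]-K[1,2])/K[1,1],-np.ones(len(px))]@T[:3,:3].T
    o=T[:3,3];return o+d*((z-o[2])/d[:,2])[:,None]
def proj(c,p):
    p=np.atleast_2d(p);T=c["camera_from_world"];q=p@T[:3,:3].T+T[:3,3];K=c["mtx"]
    return np.c_[K[0,2]+K[0,0]*q[:,0]/-q[:,2],K[1,2]-K[1,1]*q[:,1]/-q[:,2]]
def rectify(c,ctr,z,half=.11,n=600):
    "bird's-eye picture of plane z: col grows with +x, row falls with +y"
    w=np.array([[-half,half],[half,half],[half,-half],[-half,-half]])
    px=proj(c,np.c_[w+ctr,np.full(4,z)]).astype(np.float32)
    H=cv2.getPerspectiveTransform(px,np.float32([[0,0],[n,0],[n,n],[0,n]]))
    return cv2.warpPerspective(c["image"],H,(n,n),flags=cv2.INTER_CUBIC)
E
python3 - <<'E'
from h import *
c=np.load("top.npz");im=c["image"]
hsv=cv2.cvtColor(im,cv2.COLOR_BGR2HSV)
print(hsv[254,240:285:4].tolist())
m=((hsv[...,2]>150)&(hsv[...,1]<90)&(hsv[...,1]>15)&(hsv[...,0]>12)&(hsv[...,0]<35)).astype(np.uint8)
m[:, :225]=0;m[:,300:]=0;m[:225]=0;m[285:]=0
n=cv2.findContours(m,0,2)[0];k=max(n,key=cv2.contourArea)
(x,y),r=cv2.minEnclosingCircle(k);e=cv2.fitEllipse(cv2.convexHull(k));print((x,y),r,e)
w=ray(c,[e[0]],.052)[0];print("ctr",w)
for n,p in(("glue",(400,229)),("y",(162,225)),("scr",(271,170)),("hous",(287,290))):print(n,ray(c,[p],0.01).round(3))
cv2.imwrite("pics/rect.png",rectify(c,w[:2],.055))
E
```

```text
[[30, 23, 212], [28, 23, 212], [30, 24, 212], [30, 24, 212], [30, 23, 212], [8, 5, 188], [24, 13, 196], [21, 46, 172], [23, 42, 178], [30, 25, 212], [30, 25, 211], [72, 11, 116]]
(261.0209655761719, 253.9011993408203) 22.759666442871094 ((261.0216064453125, 253.96002197265625), (45.00597381591797, 45.12375259399414), 5.13597297668457)
ctr [0.50057589 0.05087749 0.052     ]
glue [[ 0.571 -0.34   0.01 ]]
y [[0.588 0.328 0.01 ]]
scr [[0.746 0.022 0.01 ]]
hous [[ 0.405 -0.019  0.01 ]]
```

View pics/rect.png

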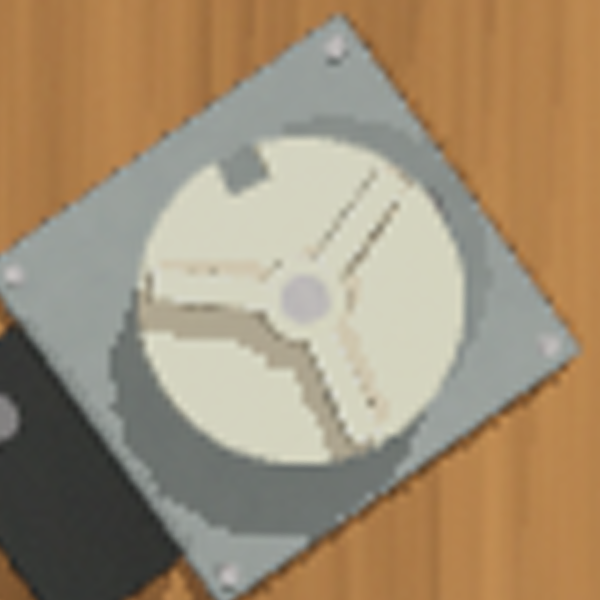

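The rectified view has +x right and +y up, centred at (300,300). The notch is at (245,167), about 113°, and the ribs are at about 53°, 173° and 293°. From the plate edges the pin direction is about 33°. The flange therefore has to turn about 80° clockwise. I'll move above the spindle, shut the fingers and look with the wrist camera.

{"method": "carry_out", "body": {"series": [[-1,-3.17,-2.24,0,0,0,0],[-1,-3.17,-2.24,0,0,0,0],[-1,-3.17,-2.24,0,0,0,0],[-1,-3.17,-2.24,0,0,0,0],[-1,-3.17,-2.24,0,0,0,0],[-1,-3.17,-2.24,0,0,0,0],[-1,-3.17,-2.24,0,0,0,0],[-1,-3.17,-2.24,0,0,0,0]]}}

```text
time_s: 0.77
eef_pos: [0.376, 0.2445, 0.2185]
ee_rot: [-0.0, 0.194, 0.981, -0.0]
ft_force: [-0.1, 0.6, -0.5]
opening: 0.0442
gripper_force: 0.0
```

{"method": "carry_out", "body": {"series": [[-1,-3.17,-2.24,0,0,0,0],[-1,-3.17,-2.24,0,0,0,0],[-1,-3.17,-2.24,0,0,0,0],[-1,-3.17,-2.24,0,0,0,0],[-1,-3.17,-2.24,0,0,0,0],[-1,-3.17,-2.24,0,0,0,0],[-1,0,0,0,0,0,0],[-1,0,0,0,0,0,0]]}}

```text
time_s: 1.43
eef_pos: [0.5008, 0.0478, 0.2179]
ee_rot: [-0.001, 0.196, 0.981, -0.0]
ft_force: [-0.1, 0.0, 0.3]
opening: 0.0006
gripper_force: 0.0
```

```bash
cat >>h.py <<'E'
from scipy.spatial.transform import Rotation as R
def pose(s):
    T=np.eye(4);q=np.array(s["ee_rot"]);T[:3,:3]=R.from_quat(np.r_[q[1:],q[0]]).as_matrix();T[:3,3]=s["eef_pos"];return T
def wrist(env):
    s=env.state();c=dict(env.capture("wrist"));c["camera_from_world"]=np.linalg.inv(pose(s)@c["tool_from_camera"]);return s,c
E
python3 - <<'E'
from h import *
from cell import env
s,c=wrist(env);np.savez("w1.npz",**c);cv2.imwrite("pics/w1.png",c["image"])
T=pose(s);print(s["time_s"],s["joints"],T.round(3).tolist(),s["opening"],s["ft_force"],np.round(c["tool_from_camera"],3).tolist(),c["mtx"][0,0])
E
```

```text
1.4333 [-1.26980207e-01  1.75479112e-01  1.64395149e+00  8.05815085e-05
  1.32368884e+00 -1.30306503e+00] [[-0.923, 0.385, -0.002, 0.501], [0.385, 0.923, 0.0, 0.048], [0.001, -0.0, -1.0, 0.218], [0.0, 0.0, 0.0, 1.0]] 0.0006323857300847274 [-0.08548763  0.04031702  0.30109142] [[-0.0, 0.971, 0.24, 0.065], [1.0, 0.0, -0.0, 0.001], [-0.0, 0.24, -0.971, -0.167], [0.0, 0.0, 0.0, 1.0]] 341.7167572176856
```

View pics/w1.png

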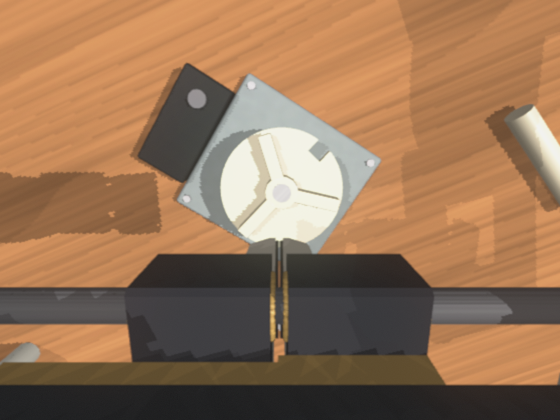

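The wrist view shows the flange at (282,188), the notch at (320,150) and the housing at the upper left. The gripper hides the pin side, so I'll shift the tool along its -x to see the pin.

{"method": "carry_out", "body": {"series": [[-1,-4,0,0,0,0,0],[-1,-4,0,0,0,0,0],[-1,0,0,0,0,0,0]]}}

```text
time_s: 1.73
eef_pos: [0.5785, 0.0181, 0.2174]
ee_rot: [0.001, 0.194, 0.981, -0.0]
ft_force: [-0.5, 0.1, 0.4]
opening: 0.0004
gripper_force: 0.0
```

```bash
python3 - <<'E'
from h import *
from cell import env
s,c=wrist(env);np.savez("w2.npz",**c)
print(s["eef_pos"])
r=rectify(c,np.array([.5005,.051]),.052,.1,600)
cv2.imwrite("pics/w2r.png",r)
E
```

```text
[0.57851889 0.01808487 0.21735251]
```

View pics/w2r.png

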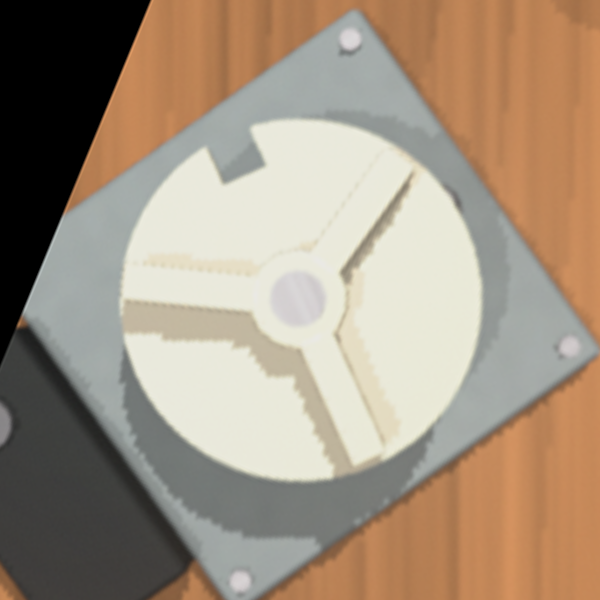

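The rectified wrist view is 3 px/mm and centred at (0.5005, 0.051). The flange centre is at (301,300). The notch mouth is at (228,137), giving 114.2°, and rib2 is at 54°. The plate edges give a pin direction of 35.4°, and the pin sliver at (457,198) agrees with that. The turn needed is about 79° clockwise. I'll put the fingertip on the counter-clockwise side of rib2.

{"method": "carry_out", "body": {"series": [[-1,3.26,1.58,0,0,0,0],[-1,3.26,1.58,0,0,0,0],[-1,3.26,1.58,0,0,0,0],[-1,0,0,3,0,0,6.6],[-1,0,0,3,0,0,6.6],[-1,0,0,3,0,0,0],[-1,0,0,3,0,0,0],[-1,0,0,0,0,0,0]]}}

```text
time_s: 2.45
eef_pos: [0.4959, 0.1019, 0.094]
ee_rot: [-0.005, 0.305, 0.952, -0.001]
ft_force: [-1.7, 0.1, -0.3]
opening: 0.0008
gripper_force: 0.0
```

```bash
cat >>h.py <<'E'
C=np.array([.501,.0512])
def rel(s):
    T=pose(s);d=T[:2,3]-C;ya=np.degrees(np.arctan2(T[1,1],T[0,1]))
    return dict(t=s["time_s"],z=T[2,3].round(4),yang=ya.round(2),tool_to_axis_cm=(100*(-d)@T[:2,:2]).round(2),r=np.hypot(*d).round(4),ang=np.degrees(np.arctan2(d[1],d[0])).round(1),f=s["ft_force"].round(1))
E
python3 -c "
from h import *
from cell import env
print(rel(env.state()))"
```

```text
{'t': 2.45, 'z': np.float64(0.094), 'yang': np.float64(54.54), 'tool_to_axis_cm': array([-3.35, -3.83]), 'r': np.float64(0.0509), 'ang': np.float64(95.7), 'f': array([-1.7,  0.1, -0.3])}
```

{"method": "carry_out", "body": {"series": [[-1,0,0.2,1.8,0,0,0],[-1,0,0.2,1.8,0,0,0],[-1,0,0,0,0,0,0],[-1,0,0,0,0,0,0]]}}

```text
time_s: 2.78
eef_pos: [0.5035, 0.1042, 0.0635]
ee_rot: [-0.001, 0.305, 0.952, -0.0]
ft_force: [-0.0, -1.0, -0.1]
opening: 0.0004
gripper_force: 0.0
```

```bash
python3 -c "
from h import *
from cell import env
print(rel(env.state()))"
```

```text
{'t': 2.7833, 'z': np.float64(0.0635), 'yang': np.float64(54.49), 'tool_to_axis_cm': array([-2.88, -4.46]), 'r': np.float64(0.0531), 'ang': np.float64(87.3), 'f': array([-0. , -1. , -0.1])}
```

{"method": "carry_out", "body": {"series": [[-1,0,-0.2,0.5,0,0,0],[-1,-0.3,0,0,0,0,0],[-1,-0.3,0,0,0,0,0],[-1,-0.3,0,0,0,0,0],[-1,-0.3,0,0,0,0,0],[-1,-0.2,0,0,0,0,0],[-1,0,0,0,0,0,0],[-1,0,0,0,0,0,0]]}}

```text
time_s: 3.45
eef_pos: [0.5147, 0.0934, 0.0576]
ee_rot: [0.0, 0.306, 0.952, -0.0]
ft_force: [0.1, -0.1, -0.6]
opening: 0.0006
gripper_force: 0.1
```

```bash
python3 -c "
from h import *
from cell import env
print(rel(env.state()))"
```

```text
{'t': 3.45, 'z': np.float64(0.0576), 'yang': np.float64(54.4), 'tool_to_axis_cm': array([-1.35, -4.23]), 'r': np.float64(0.0444), 'ang': np.float64(72.0), 'f': array([ 0.1, -0.1, -0.6])}
```

{"method": "carry_out", "body": {"series": [[-1,-0.3,0.08,0,0,0,4],[-1,-0.3,0.08,0,0,0,4],[-1,-0.3,0.08,0,0,0,4],[-1,-0.3,0.08,0,0,0,4],[-1,-0.3,0.08,0,0,0,4],[-1,-0.3,0.08,0,0,0,4],[-1,-0.3,0.08,0,0,0,4],[-1,0,0,0,0,0,0]]}}

```text
time_s: 4.12
eef_pos: [0.5325, 0.0818, 0.0575]
ee_rot: [-0.0, 0.528, 0.849, -0.0]
ft_force: [-1.2, -0.1, 1.0]
opening: 0.0004
gripper_force: 0.6
```

```bash
python3 -c "
from h import *
from cell import env
print(rel(env.state()))"
```

```text
{'t': 4.1167, 'z': np.float64(0.0575), 'yang': np.float64(26.26), 'tool_to_axis_cm': array([-1.35, -4.18]), 'r': np.float64(0.044), 'ang': np.float64(44.2), 'f': array([-1.2, -0.1,  1. ])}
```

{"method": "carry_out", "body": {"series": [[-1,-0.3,0.08,0,0,0,4],[-1,-0.3,0.08,0,0,0,4],[-1,-0.3,0.08,0,0,0,4],[-1,-0.3,0.08,0,0,0,4],[-1,-0.3,0.08,0,0,0,4],[-1,-0.3,0.08,0,0,0,4],[-1,-0.3,0.08,0,0,0,4],[-1,-0.3,0.08,0,0,0,4]]}}

```text
time_s: 4.78
eef_pos: [0.5438, 0.0605, 0.0575]
ee_rot: [-0.0, 0.741, 0.671, 0.0]
ft_force: [-0.4, 2.2, 0.4]
opening: 0.0006
gripper_force: 1.1
```

{"method": "carry_out", "body": {"series": [[-1,-0.3,0.08,0,0,0,4],[-1,-0.3,0.08,0,0,0,4],[-1,-0.3,0.08,0,0,0,4],[-1,0,0,0,0,0,0],[-1,0,0,0,0,0,0]]}}

```text
time_s: 5.2
eef_pos: [0.5448, 0.051, 0.0576]
ee_rot: [0.0, 0.806, 0.592, 0.0]
ft_force: [-0.0, 1.3, -0.6]
opening: 0.0004
gripper_force: 0.4
```

```bash
python3 - <<'E'
from h import *
from cell import env
print(rel(env.state()))
c=env.capture("top");a=rectify(c,C,.052,.1,400)
s,c=wrist(env);b=rectify(c,C,.052,.1,400)
cv2.imwrite("pics/p3.png",np.hstack([a,b]))
E
```

```text
{'t': 5.2, 'z': np.float64(0.0576), 'yang': np.float64(-17.4), 'tool_to_axis_cm': array([-1.29, -4.19]), 'r': np.float64(0.0438), 'ang': np.float64(-0.3), 'f': array([-0. ,  1.3, -0.6])}
```

View pics/p3.png

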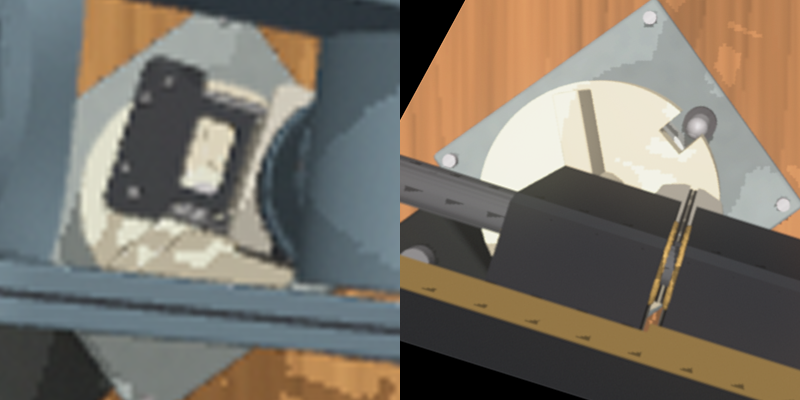

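Right half of the picture: the pin dome is at (697,125), and the notch at about (683,130) is still a few degrees short of it. I'll push about 6° more and measure close up.

{"method": "carry_out", "body": {"series": [[-1,-0.22,0.06,0,0,0,3],[-1,-0.22,0.06,0,0,0,3],[-1,0,0,0,0,0,0],[-1,0,0,0,0,0,0]]}}

```text
time_s: 5.63
eef_pos: [0.5446, 0.0465, 0.0577]
ee_rot: [0.0, 0.836, 0.549, 0.0]
ft_force: [1.2, 1.3, -0.9]
opening: 0.0004
gripper_force: 0.7
```

```bash
python3 - <<'E'
from h import *
from cell import env
s,c=wrist(env);print(rel(s));np.savez("w4.npz",**c)
p=proj(c,np.r_[C+.058*np.array([np.cos(.618),np.sin(.618)]),.041])[0].round().astype(int);print(p)
x0,y0=p-[60,45];print(x0,y0)
cv2.imwrite("pics/p4.png",cv2.resize(c["image"][y0:y0+90,x0:x0+120],None,fx=6,fy=6,interpolation=cv2.INTER_CUBIC))
E
```

```text
{'t': 5.6333, 'z': np.float64(0.0577), 'yang': np.float64(-23.43), 'tool_to_axis_cm': array([-1.31, -4.19]), 'r': np.float64(0.0439), 'ang': np.float64(-6.1), 'f': array([ 1.2,  1.3, -0.9])}
[255 180]
195 135
```

View pics/p4.png

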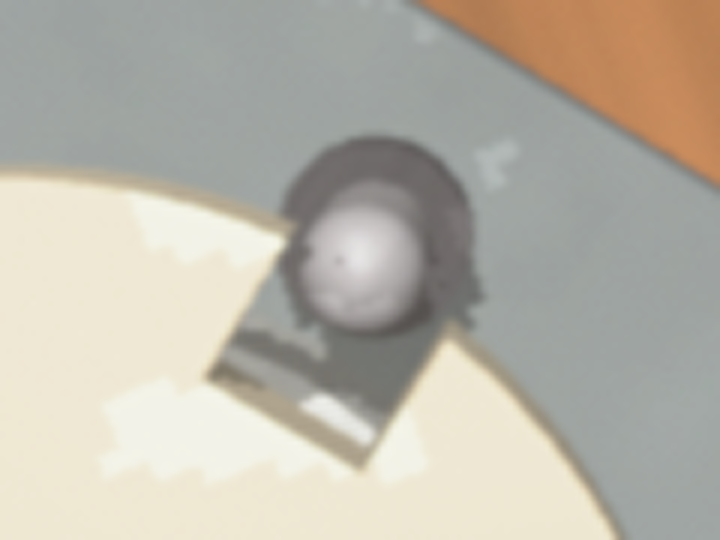

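The crop shows the dome at (362,268), the notch mouth corners at (288,236) and (452,328), and the inner corners at (210,378) and (362,466). I'll convert those pixels to angles.

```bash
python3 - <<'E'
from h import *
c=np.load("w4.npz");f=lambda *p:np.array(p)/6+[195,135]
q=ray(c,f((288,236),(452,328),(210,378),(362,466)),.052)[:,:2]
m=(q[0]+q[1])/2;n=(q[2]+q[3])/2
pin=ray(c,f((362,268)),.0385)[0,:2]
a=lambda v:np.degrees(np.arctan2(v[1],v[0])).round(2)
print((q-C).round(4),"notch",a(m-C),a(n-C),a(m-n),"pin",a(pin-C),np.hypot(*(pin-C)),"pin off slot line mm",np.cross(m-n,pin-n)/np.linalg.norm(m-n)*1e3)
E
```

```text
[[0.0444 0.0402]
 [0.0539 0.0274]
 [0.033  0.0317]
 [0.0418 0.0194]] notch 34.52 34.3 35.22 pin 35.38 0.05796371821683293 pin off slot line mm 0.8879828256389274<stdin>:7: DeprecationWarning: Arrays of 2-dimensional vectors are deprecated. Use arrays of 3-dimensional vectors instead. (deprecated in NumPy 2.0)
```

The notch is within 1° of the pin. I'll back off, rise, and centre over the boss.

{"method": "carry_out", "body": {"series": [[-1,0.4,0,0,0,0,0],[-1,0.4,0,0,0,0,0],[-1,0,0,-2,0,0,0],[-1,0,0,-2,0,0,0],[-1,-1.05,-2.1,0,0,0,0],[-1,-1.05,-2.1,0,0,0,0],[-1,0,0,0,0,0,0],[-1,0,0,0,0,0,0]]}}

```text
time_s: 6.35
eef_pos: [0.5, 0.0516, 0.0979]
ee_rot: [0.0, 0.836, 0.548, -0.0]
ft_force: [0.8, 0.8, 0.7]
opening: 0.0003
gripper_force: 0.0
```

```bash
python3 -c "
from h import *
from cell import env
print(rel(env.state()))"
```

```text
{'t': 6.35, 'z': np.float64(0.0979), 'yang': np.float64(-23.54), 'tool_to_axis_cm': array([0. , 0.1]), 'r': np.float64(0.001), 'ang': np.float64(157.4), 'f': array([0.8, 0.8, 0.7])}
```

{"method": "carry_out", "body": {"series": [[-1,0,0.1,1,0,0,0],[-1,0,0,1,0,0,0],[-1,0,0,0.6,0,0,0],[-1,0,0,0.3,0,0,0],[-1,0,0,0.3,0,0,0],[-1,0,0,0.2,0,0,0],[-1,0,0,0.2,0,0,0],[-1,0,0,0,0,0,0]]}}

```text
time_s: 7.02
eef_pos: [0.5014, 0.0509, 0.0611]
ee_rot: [-0.0, 0.837, 0.548, -0.001]
ft_force: [-1.2, -0.5, 0.7]
opening: 0.0005
gripper_force: 0.5
```

{"method": "carry_out", "body": {"series": [[-1,0,0,0.2,0,0,0],[-1,0,0,0.2,0,0,0],[-1,0,0,0.2,0,0,0],[-1,0,0,0.1,0,0,0],[-1,0,0,0,0,0,0],[-1,0,0,0,0,0,0]]}}

```text
time_s: 7.52
eef_pos: [0.5017, 0.0509, 0.0558]
ee_rot: [0.0, 0.837, 0.548, -0.0]
ft_force: [-5.5, 0.1, 15.7]
opening: 0.0006
gripper_force: 8.2
```

{"method": "carry_out", "body": {"series": [[-1,0,0,0.1,0,0,0],[-1,0,0,0,0,0,0],[-1,0,0,-0.5,0,0,0],[-1,0,0,-1,0,0,0],[-1,0,0,-3,0,0,0],[-1,0,0,-3,0,0,0],[-1,-4,0,-3,0,0,0],[-1,-4,0,-3,0,0,0]]}}

```text
time_s: 8.18
eef_pos: [0.4753, -0.0099, 0.1801]
ee_rot: [0.0, 0.836, 0.549, 0.0]
ft_force: [-0.3, -0.6, 1.0]
opening: 0.0006
gripper_force: 0.0
```

{"method": "carry_out", "body": {"series": [[-1,0,0,-3,0,0,0],[-1,0,0,0,0,0,0],[-1,0,0,0,0,0,0]]}}

```text
time_s: 8.43
eef_pos: [0.4763, -0.0109, 0.2105]
ee_rot: [0.002, 0.837, 0.547, 0.002]
ft_force: [-0.3, 0.6, -0.8]
opening: 0.0003
gripper_force: 0.0
```

```bash
python3 - <<'E'
from h import *
from cell import env
s,c=wrist(env);print(rel(s))
T=np.linalg.inv(c["camera_from_world"])
v,u=np.mgrid[0:420,0:560];z=c["range_z"];K=c["mtx"]
P=np.stack([(u-K[0,2])/K[0,0]*z,-(v-K[1,2])/K[1,1]*z,-z],-1)@T[:3,:3].T+T[:3,3]
r=np.hypot(P[...,0]-C[0],P[...,1]-C[1])
for a,b in((0,.012),(.022,.055),(.068,.075)):
    k=(z>0)&(r>=a)&(r<b);print(a,b,k.sum(),np.percentile(P[k][:,2],[10,50,90]).round(4))
cv2.imwrite("pics/p5.png",rectify(c,C,.04,.1,500))
E
```

```text
{'t': 8.4333, 'z': np.float64(0.2105), 'yang': np.float64(-23.66), 'tool_to_axis_cm': array([ 6.68, -0.23]), 'r': np.float64(0.0668), 'ang': np.float64(-111.7), 'f': array([-0.3,  0.6, -0.8])}
0 0.012 559 [0.0559 0.0569 0.0579]
0.022 0.055 65669 [0.0414 0.3192 0.3325]
0.068 0.075 4272 [0.0118 0.0131 0.3128]
```

View pics/p5.png

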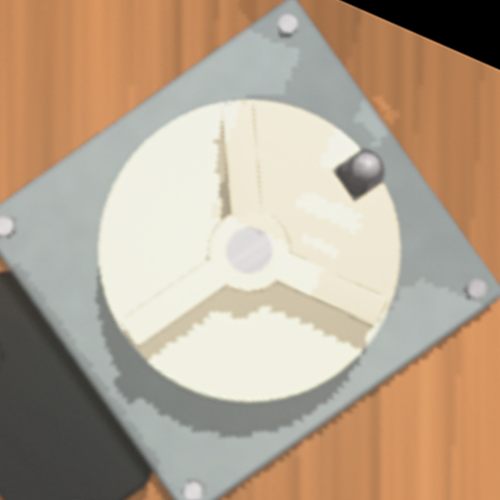

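The notch now sits round the pin at (365,165), and the boss top reads about 56–57 mm, which is fully home. The arm is clear, so I'm handing in.

```bash
python3 -c "
from cell import env
print(env.job_done())"
```

```text
the job is handed in; nothing more can be done
None
```

The flange is turned so its notch sits over the drive pin and pressed fully home (boss top at about 56 mm); the arm is clear and the job is handed in at about 8.5 s, but no verdict was returned.

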